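Put the press-kit cups away in the pedal-lid bin

ROBOT

A 7-joint arm with a two-finger parallel gripper is mounted at the origin on the work surface. World frame = base frame: x ahead of the robot, y to its left, z up, the work surface at z = 0. Lengths are in m, angles in rad, forces in N, time in s.
With the tool pointing down it reaches from about 0.425 to 0.925 m from the base axis. Payload 6.8 kg.
Tool frame: the origin (TCP) lies between the finger pads; the fingertips stand finger_overhang ahead of it and the grasp point (between the pads) lies 2 mm behind it (finger_overhang is the distance from the TCP to the fingertips, in m); z points along the fingers, y is the line along which they close (so a half turn about z gives the same grasp; the last joint's range is limited). The gripper opens to 88 mm and grips with 3 to 60 N. Pads are 20 mm wide; open, the fingers measure 115 mm over their backs; the gripper's body (75 mm by 178 mm) begins 61 mm behind the grasp point.
Start: joints at [1.206, 0.477, 0.022, 1.555, -0.011, 1.109, -0.083], TCP at [0.171, -0.653, 0.24] pointing down, gripper open.
Joint ranges: [-2.96, 2.96], [-0.34, 2.1], [-1.41, 1.46], [0.24, 2.44], [-1.37, 4.51], [0.17, 1.92], [-2.96, 2.96]. Speed limits (rad/s): [2.39, 2.39, 3.14, 3.14, 3.14, 3.14, 3.14].

INTERFACE

Orientations are given as a unit quaternion [w, x, y, z].
In Python, from cell import * gives the robot as it stands.
- The arm moves only by the tool jog_arm, never from a script. Its arguments are lists of equal length, an entry for each row: "linear": the shift along the world's x, y, z in units of 25 mm (1.0 is 25 mm), a list of three; "angular": the turn, a rotation vector about the world's x, y, z in units of 5 degrees (1.0 is 5 degrees), a list of three. A call has 1 to 12 rows; each row shifts and turns the commanded pose from where the row before left it; what a row does not reach is not made up. A row lasts 1/12 s, in which the tool goes at most 41.7 mm and 7.16 degrees, less where a joint would pass 70% of its speed; a pose out of reach is approached as far as the arm can. A call is refused whole if a number of a shift passes 1 or a number of a turn 1, either way. A call with a gripper value outside its range is refused whole. "jaw" is the opening in per cent of the stroke, from 0 (shut) to 100 (fully open), set as the call begins (left out, the last holds). The fingers move at their own pace and stop on an object; the grip force is fixed at half the most. Time passes only in rows, so rows that do not move let the fingers close. It gives the time, the measured TCP pose, the force, the opening and the grip force at its end, in the units of the state.
- sense(): the state, without advancing time (a new reading comes with each control period).
- camera(name): name is "scene" or "top" or "wrist"; returns a dict with "img" (400x640x3 uint8, red, green, blue), "mtx" (3x3 intrinsics, pixels), "rvec" (rotation vector, rad) and "tvec" (3), from world to camera coordinates, as OpenCV has them; the wrist camera has in their place "T_tool_cam" (4x4, takes a point from camera to tool coordinates, whose origin is the TCP and whose axes are the flange's). Camera axes: x right, y down, z forward; pixel columns grow to the right and rows downward; lengths in m; the calibration is good to about 2 mm. A picture is of the moment at which its call begins: read the wrist's pose just before it. There is no depth.
- hand_in(): hands the job in; it is judged then, once.
The state is a dict: "time": time; "joint_positions": joint angles; "qd": joint speeds; "effort": joint torques, N m; "eef_pos": TCP position; "orientation": TCP orientation; "wrist_force": force on the tool from outside, world axes, zero at the start; "ft_torque": the same for the moment, N m; "gripper_width": finger opening in m; "gripper_force": force on a finger pad.
Only numpy, scipy, OpenCV 4.12 (cv2) and the standard library are available. Lean on these libraries where they do the work, as an engineer would, in place of code of your own. Each camera call takes 0.05 s, during which the arm holds its last target. There are 200 camera calls.

TASK

Push the bin's pedal bar all the way down so that the linked lid swings up and stays open, then set the wide steel cup upright in the bin and the narrow cup upright inside it, each lowered rather than dropped. Then bring the pedal fully back up, keeping hold of it so that the lid comes down gently and never falls shut; work the lid by the pedal only, and leave the carton, the wrench and the jar where they are.

Things in the scene. Friction and masses are not known exactly. Their poses are not given: they have to be found in the camera images.
- bin_floor (a point): Middle of the inner floor (4 mm above the bench) of an open-topped square grey steel bin fixed to the bench: outside 200 x 200 mm, inside 190 x 190 mm, rim 115 mm above the bench. Low side channels (30 to 75 mm up) widen it to 237 mm along its y. Axes: z up, -x to the pedal side, +x to the lid's hinge side.
- pedal_bar (a point): Middle of the pedal's bar: round, black rubber, 20 mm thick, 170 mm long, level along the bin's y; arms at both ends. Up: 220 mm from the bin's centre on the -x side, 75 mm above the bench; fully pressed: about 24 mm above it. Pressing takes 7 to 13 N; it can be pressed, or pinched across its 20 mm, from above; free space around it.
- pedal_pivot (a point): Middle of the line (along the bin's y) about which the pedal swings: 100 mm from the bin's centre on the -x side, 52 mm above the bench. The bar moves about it on an arc of 122 mm radius, from 0.19 rad above level to 0.23 rad below: nearly straight up and down.
- pedal (a joint): Pedal angle in rad: 0 fully up (lid shut), 0.42 fully pressed (lid fully open).
- lid (a joint): Lid angle in rad, 4.17 x the pedal angle: 0 shut, 1.75 fully open (just past upright). Its stiff hinge holds it, pedal untouched, only when open past about 1.1 rad; from less than about 1.0 rad it falls shut with a bang and throws the pedal up unless the pedal is held. To close it, the pedal is first lifted (up to 6 N), then held back as the lid's weight drives it up.
- lid_edge (a point): Middle of the free edge of the lid: a flat aluminium plate 204 x 204 mm, 3 mm thick, hinged on a line along the bin's y at the rim of the bin's +x wall. Open, it stands above that wall, leaning a little away from the opening, up to about 315 mm above the bench.
- wide_cup_mid (a point): Centre (half-way up, on the axis) of the wide low cup: plain steel, round, open at the top, 66 mm outside diameter, 50 mm high, inside diameter 56 mm, bottom 5 mm thick, about 0.3 kg, upright on the bench at the start. Its z axis points up out of its mouth.
- narrow_cup_mid (a point): Centre (half-way up, on the axis) of the narrow tall cup: plain steel, round, open at the top, 44 mm outside diameter, 90 mm high, 4 mm wall, about 0.25 kg, upright on the bench at the start; z axis up. Nested, its base is 5 mm above the wide cup's base and its upper 45 mm stand out, so grip it in its upper part: no room for fingers between the cups.
- wide_cup: The wide cup; origin at the centre of its underside.
- narrow_cup: The narrow cup; origin at the centre of its underside.
- carton: Bystander: cardboard carton 90 x 140 x 70 mm high, origin under its centre.
- wrench: Bystander: steel open-ended wrench lying flat, about 180 mm long.
- jar: Bystander: jar with steel cap, 64 mm in diameter, 90 mm high, origin under its centre.
There are look-alikes about, which are no part of the job. Leave any black, blue or purple look-alike of the narrow_cup alone.

How it is judged:
By the outcome, as a careful person would: the job done as asked, in the order asked, and still so for the second after the job is handed in, with the robot touching nothing.
It also fails if it takes over 72 s, if anything falls off the work surface, if the arm or the gripper's body presses on something with over 40 N, if the wrist force passes 120 N, or if a joint passes its speed limit or range.

## Working session

There is one attempt and no reset: what is moved stays moved. The work goes in short steps, Python scripts to look and compute and a tool call to move; the robot and the scene stay as the last step left them, time stands still between calls to the robot, and variables do not carry over. Pictures are saved under pics/ and viewed, at most 10 in all, crops included, and the job is handed in when it is done.

Besides the shell and the picture viewer there is one more tool, called after ">>>" as a command line: name --argument value ..., lists and objects as JSON in quotes. jog_arm: Moves the arm, as the interface text tells. Its arguments: {"type":"object","properties":{"linear":{"type":"array"},"angular":{"type":"array"},"jaw":{"type":"number"}},"required":["linear","angular"]}

```bash
mkdir -p pics; ls
python3 - <<'E'
from cell import *
import cv2
for n in ("scene","top"):
    c=camera(n); cv2.imwrite(f"pics/{n}0.png",c["img"][:,:,::-1]); 
    R=cv2.Rodrigues(c["rvec"])[0]; print(n,c["mtx"].tolist(),(-R.T@c["tvec"].ravel()).round(3),R.round(2).tolist())
s=sense(); print(s)
try: print(finger_overhang)
except Exception as e: print(e)
E
```

```text
pics
scene [[399.3450638298496, 0.0, 316.6859752968849], [0.0, 399.3450638298496, 195.72440174302048], [0.0, 0.0, 1.0]] [1.229 0.026 1.006] [[-0.06, 1.0, 0.01], [0.8, 0.06, -0.6], [-0.6, -0.03, -0.8]]
top [[398.63248143428336, 0.0, 319.85771317321473], [0.0, 398.63248143428336, 200.24890416103878], [0.0, 0.0, 1.0]] [0.343 0.028 1.209] [[-0.02, -1.0, 0.0], [-0.99, 0.02, -0.16], [0.16, -0.01, -0.99]]
{'time': 0.1, 'joint_positions': array([ 1.20590375,  0.47772187,  0.02234161,  1.55630561, -0.01151966,
        1.10925156, -0.08308727]), 'qd': array([ 5.13888162e-05, -1.70885821e-04, -6.70196178e-04, -2.86542702e-03,
       -7.67068789e-04,  1.04021223e-03, -1.92130793e-04]), 'effort': array([ 5.84036825e-03, -5.84090710e+01,  1.54113796e+00, -2.73314953e+01,
       -5.40479715e-02,  1.30727244e-02,  6.80951121e-05]), 'eef_pos': array([ 0.1713135 , -0.6524003 ,  0.23879574]), 'orientation': array([-7.65408168e-04,  9.91766587e-01,  1.28056351e-01, -1.46331574e-04]), 'wrist_force': array([-0.40549403, -0.21161273, -0.19856999]), 'ft_torque': array([ 0.0112047 ,  0.04090261, -0.01781679]), 'gripper_force': 0.0, 'gripper_width': 0.08780300027004231}
0.017
```

View pics/scene0.png

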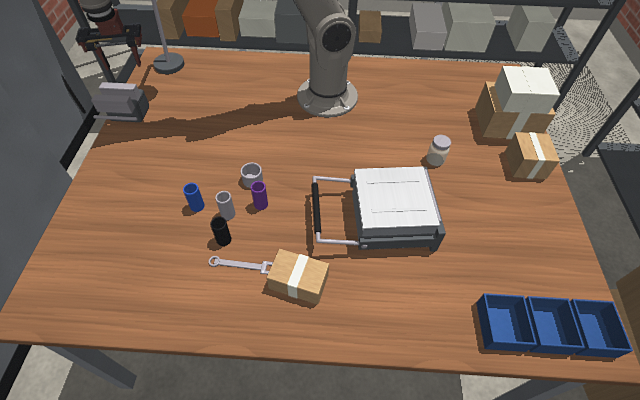

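View pics/top0.png

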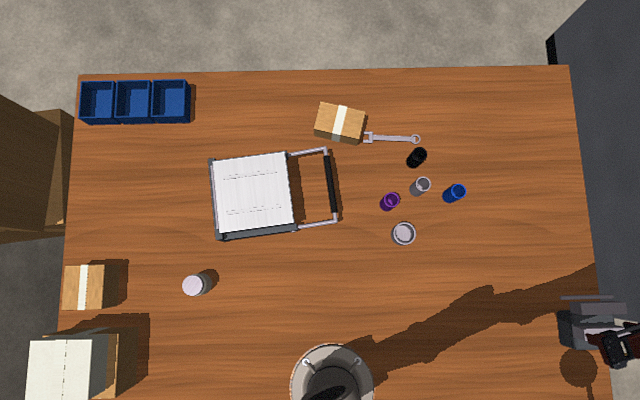

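The scene view shows the bin with its lid shut and the pedal bar at about (317,209). The wide cup is at (251,174), and the narrow look-alikes are grey (225,206), blue (194,197), purple (260,196) and black (221,232). In the top view the narrow ones are grey (421,185), black (417,157), blue (455,193) and purple (391,201), with the wide cup at (404,233). The grey one fits "plain steel". I'll confirm it in an enlarged crop.

Run:
```python
import cv2,numpy as np
a=cv2.imread("pics/top0.png")[135:255,200:475]; a=cv2.resize(a,None,fx=2.9,fy=2.9,interpolation=cv2.INTER_CUBIC)[:, :798]
b=cv2.imread("pics/scene0.png")[155:255,180:450]; b=cv2.resize(b,None,fx=2.5,fy=2.5,interpolation=cv2.INTER_CUBIC)
o=np.zeros((600,800,3),np.uint8); o[:a.shape[0],:a.shape[1]]=a; o[350:600,:b.shape[1]]=b
cv2.imwrite("pics/crop1.png",o)
```

```text
(no output)
```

View pics/crop1.png

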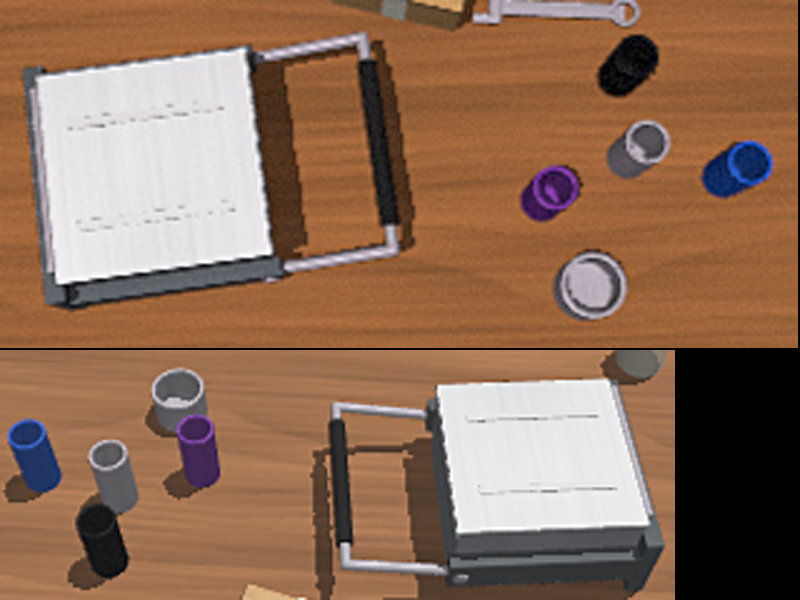

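The crop confirms it. The grey tall cup's mouth is at top pixel (423,184), with grey steel walls; the others are blue, purple and black. The wide cup's mouth is at (404,233), and the lid corners and bar ends are clear.

```bash
cat > h.py <<'E'
from cell import *
import cv2, numpy as np
from scipy.optimize import least_squares
def proj(c,P): return cv2.projectPoints(np.float64(P).reshape(-1,3),c["rvec"],c["tvec"],c["mtx"],None)[0].reshape(-1,2)
def ray(c,uv,z):
    R=cv2.Rodrigues(c["rvec"])[0]; o=-R.T@c["tvec"].ravel(); d=R.T@np.linalg.inv(c["mtx"])@[*uv,1]
    return o+d*(z-o[2])/d[2]
E
python3 - <<'E'
from h import *
t=camera("top"); s=camera("scene")
T=lambda u,v:(200+u/2.9,135+v/2.9); S=lambda u,v:(180+u/2.5,155+(v-350)/2.5)
print("wide",ray(t,T(592,285),.05),ray(s,S(179,388),.05))
print("narrow",ray(t,T(648,143),.09),ray(s,S(110,455),.09))
# bin
L=[T(38,77),T(248,50),T(272,258),T(57,284),T(366,60),T(391,224)]
L2=[S(610,380),S(437,386),S(457,531),S(650,526),S(336,420),S(346,543)]
for p in L[:4]: print(ray(t,p,.118))
for p in L2[:4]: print(ray(s,p,.118))
def pts(p,h):
    x,y,a=p; R=np.array([[np.cos(a),-np.sin(a)],[np.sin(a),np.cos(a)]])
    q=np.array(h); return np.c_[q[:,:2]@R.T+[x,y],q[:,2]]
h=.102
def f(p):
  # lid corners local: hinge +x
  loc=[(h,h,.118),(-h,h,.118),(-h,-h,.118),(h,-h,.118),(-.22,.085,.08),(-.22,-.085,.08)]
  A=proj(t,pts(p,loc)); B=proj(s,pts(p,loc))
  def match(A,L):
    from scipy.spatial.distance import cdist
    D=cdist(A,L); i=D.argmin(1); return (A-np.array(L)[i])
  return np.r_[match(A,L).ravel(),match(B,L2).ravel()]
c=np.mean([ray(t,p,.118) for p in L[:4]],0)
b=np.mean([ray(t,p,.08) for p in L[4:]],0); a0=np.arctan2(c[1]-b[1],c[0]-b[0]); print(c,b,a0)
r=least_squares(f,[c[0],c[1],a0],diff_step=1e-4); print(r.x,r.fun.round(1))
print("bar",pts(r.x,[(-.22,0,.075)]))
E
```

```text
wide [ 0.43150228 -0.22192338  0.05      ] [ 0.43095657 -0.21761725  0.05      ]
narrow [ 0.56750425 -0.27643043  0.09      ] [ 0.56901756 -0.26968731  0.09      ]
[0.63939073 0.32001189 0.118     ]
[0.66238064 0.11585208 0.118     ]
[0.4581709  0.09454362 0.118     ]
[0.43775123 0.29757456 0.118     ]
[0.43887941 0.30283287 0.118     ]
[0.46291216 0.09934453 0.118     ]
[0.66153389 0.12141694 0.118     ]
[0.64106887 0.32514206 0.118     ]
[0.54942338 0.20699554 0.118     ] [ 0.57700854 -0.01033592  0.08      ] 1.697047910570595
[0.55064151 0.20993201 1.68553148] [-0.7  0.1 -0.9 -1.  -1.6 -0.4 -1.  -0.3 -0.8  0.7 -0.4  0.1 -1.2 -0.4
 -0.8 -0.5 -0.4  0.7 -0.9 -0.3 -0.5 -0.1 -1.5 -0.3]
bar [[ 0.5758279  -0.00862152  0.075     ]]
```

The two views agree to about 5 mm. The bin centre is (0.551, 0.210) with yaw 1.686, the bar (0.576, -0.009), the wide cup (0.431, -0.220) and the narrow cup (0.568, -0.273). Moving to the pedal first.

>>> jog_arm --linear '[[0.62,0.98,0],[0.62,0.98,0],[0.62,0.98,0],[0.62,0.98,0],[0.62,0.98,0],[0.62,0.98,0],[0.62,0.98,0],[0.62,0.98,0],[0.62,0.98,0],[0.62,0.98,0],[0.62,0.98,0],[0.62,0.98,0]]' --angular '[[0,0,-0.2],[0,0,-0.2],[0,0,-0.2],[0,0,-0.2],[0,0,-0.2],[0,0,-0.2],[0,0,-0.2],[0,0,-0.23],[0,0,0],[0,0,0],[0,0,0],[0,0,0]]' --jaw 100

```text
time: 1.2
eef_pos: [0.3579, -0.3575, 0.2397]
orientation: [0.0, 0.998, 0.057, -0.0]
wrist_force: [0.1, -0.6, 0.5]
gripper_width: 0.0877
gripper_force: 0.0
```

>>> jog_arm --linear '[[0.62,0.98,0],[0.62,0.98,0],[0.62,0.98,0],[0.62,0.98,0],[0.62,0.98,0],[0.62,0.98,0],[0.62,0.98,-0.5],[0.62,0.98,-0.5],[0.62,0.98,-0.5],[0.62,0.98,-0.5],[0.62,0.98,-0.5],[0,0,0]]' --angular '[[0,0,0],[0,0,0],[0,0,0],[0,0,0],[0,0,0],[0,0,0],[0,0,0],[0,0,0],[0,0,0],[0,0,0],[0,0,0],[0,0,0]]'

```text
time: 2.2
eef_pos: [0.5293, -0.083, 0.1752]
orientation: [-0.002, 0.998, 0.061, -0.001]
wrist_force: [-0.2, -0.1, -0.7]
gripper_width: 0.0877
gripper_force: 0.0
```

```bash
cat >> h.py <<'E'
def yaw(q): # closing axis (tool y) angle
    from scipy.spatial.transform import Rotation as Ro
    R=Ro.from_quat(np.roll(q,-1)).as_matrix(); return R,np.arctan2(R[1,1],R[0,1])
def shot(n):
    s=sense(); c=camera("wrist"); cv2.imwrite(f"pics/{n}.png",c["img"][:,:,::-1]); 
    R,y=yaw(s["orientation"]); T=np.eye(4); T[:3,:3]=R; T[:3,3]=s["eef_pos"]; W=T@c["T_tool_cam"]; V=np.linalg.inv(W)
    np.savez(f"pics/{n}.npz",rvec=cv2.Rodrigues(V[:3,:3])[0],tvec=V[:3,3],mtx=c["mtx"])
    print(s["time"],s["eef_pos"].round(4),"yaw",round(y,3),"down",R[:,2].round(3),s["joint_positions"].round(2),s["wrist_force"].round(1),s["gripper_width"])
    return c["img"]
E
python3 -c "
from h import *
shot('w1'); d=dict(np.load('pics/w1.npz')); print(proj(d,[[.5758,-.0086,.075],[.5755+.085,-.0086+.0098,.075],[.5755-.085,-.0086-.0098,.075]]))"
```

```text
2.2 [ 0.5293 -0.083   0.1752] yaw -1.449 down [-0.001  0.004 -1.   ] [ 0.29  0.34 -0.3   1.93  0.12  0.88 -1.52] [-0.2 -0.1 -0.7] 0.08771631111737178
[[236.93140428 136.07956386]
 [229.56615977  19.61769757]
 [243.02591636 233.66291179]]
```

View pics/w1.png

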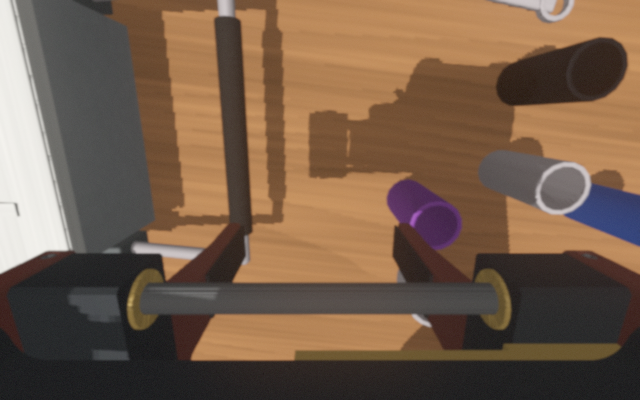

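The bar runs from (228,18) to (241,233), within 2 px of the prediction, so the calibration holds. The bar is about 1.5 mm further in +y.

>>> jog_arm --linear '[[0.37,0.61,0],[0.37,0.61,0],[0.37,0.61,0],[0.37,0.61,0],[0.37,0.61,0],[0,0,-0.5],[0,0,-0.5],[0,0,-0.5],[0,0,-0.5],[0,0,0],[0,0,0]]' --angular '[[0,0,0],[0,0,0],[0,0,0],[0,0,0],[0,0,0],[0,0,0],[0,0,0],[0,0,0],[0,0,0],[0,0,0],[0,0,0]]'

```text
time: 3.17
eef_pos: [0.573, -0.0142, 0.1258]
orientation: [0.0, 0.998, 0.057, -0.001]
wrist_force: [-0.6, 0.3, 0.1]
gripper_width: 0.0879
gripper_force: 0.0
```

>>> jog_arm --linear '[[0.1,0.28,-0.4],[0,0,-0.5],[0,0,-0.5],[0,0,-0.5],[0,0,0],[0,0,0]]' --angular '[[0,0,0],[0,0,0],[0,0,0],[0,0,0],[0,0,0],[0,0,0]]'

```text
time: 3.67
eef_pos: [0.5758, -0.0062, 0.0784]
orientation: [-0.0, 0.998, 0.057, -0.001]
wrist_force: [-0.4, -0.5, 0.2]
gripper_width: 0.0876
gripper_force: 0.0
```

>>> jog_arm --linear '[[0,0,0],[0,0,0],[0,0,0],[0,0,0],[0,0,0],[0,0,0],[0,0,0],[0,0,0]]' --angular '[[0,0,0],[0,0,0],[0,0,0],[0,0,0],[0,0,0],[0,0,0],[0,0,0],[0,0,0]]' --jaw 0

```text
time: 4.33
eef_pos: [0.5767, -0.0062, 0.0798]
orientation: [0.0, 0.998, 0.057, 0.0]
wrist_force: [0.4, -1.0, 0.4]
gripper_width: 0.0378
gripper_force: 0.0
```

>>> jog_arm --linear '[[0,0,0],[0,0,0],[0,0,0],[0,0,0],[0,0,0]]' --angular '[[0,0,0],[0,0,0],[0,0,0],[0,0,0],[0,0,0]]'

```text
time: 4.75
eef_pos: [0.5768, -0.0073, 0.0796]
orientation: [0.001, 0.998, 0.057, 0.0]
wrist_force: [1.4, -4.9, -0.9]
gripper_width: 0.0196
gripper_force: 30.0
```

>>> jog_arm --linear '[[0,0,-0.17],[0,0,-0.17],[0,0,-0.17],[0,0,-0.17],[0,0,-0.17],[0,0,-0.17],[0,0,-0.17],[0,0,-0.17],[0,0,-0.17],[0,0,-0.17],[0,0,-0.17],[0,0,-0.1]]' --angular '[[0,0,0],[0,0,0],[0,0,0],[0,0,0],[0,0,0],[0,0,0],[0,0,0],[0,0,0],[0,0,0],[0,0,0],[0,0,0],[0,0,0]]'

```text
time: 5.75
eef_pos: [0.5769, -0.0074, 0.0304]
orientation: [0.001, 0.998, 0.057, 0.0]
wrist_force: [-0.5, -4.4, 2.6]
gripper_width: 0.0191
gripper_force: 30.0
```

>>> jog_arm --linear '[[0,0,-0.1],[0,0,0],[0,0,0]]' --angular '[[0,0,0],[0,0,0],[0,0,0]]'

```text
time: 6.0
eef_pos: [0.5768, -0.0069, 0.0275]
orientation: [0.0, 0.998, 0.057, -0.0]
wrist_force: [1.2, -5.1, -3.1]
gripper_width: 0.0196
gripper_force: 30.0
```

```bash
python3 -c "
from h import *
c=camera('scene'); cv2.imwrite('pics/s1.png',c['img'][:,:,::-1]); s=sense();print(s['eef_pos'],s['wrist_force'])"
```

```text
[ 0.57677489 -0.00687442  0.02752194] [ 1.40776405 -4.94413401 -2.95128936]
```

View pics/s1.png

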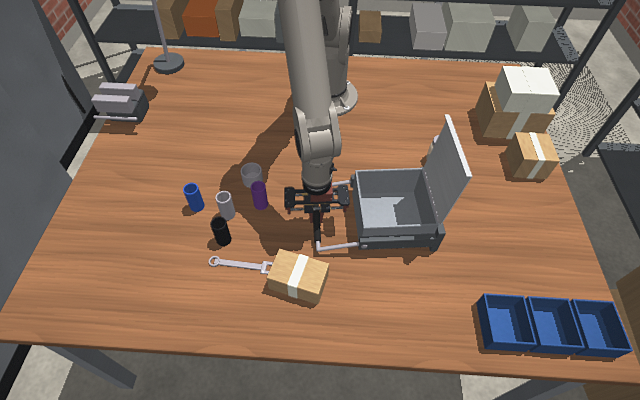

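The lid stands open above the far wall (445,170), and the bin is empty. A small extra press will check that the pedal is on its stop.

>>> jog_arm --linear '[[0,0,-0.08],[0,0,0],[0,0,0]]' --angular '[[0,0,0],[0,0,0],[0,0,0]]'

```text
time: 6.3
eef_pos: [0.5767, -0.0065, 0.0256]
orientation: [0.0, 0.998, 0.057, 0.0]
wrist_force: [0.9, -5.5, -2.4]
gripper_width: 0.0194
gripper_force: 30.0
```

>>> jog_arm --linear '[[0,0,-0.1],[0,0,0],[0,0,0]]' --angular '[[0,0,0],[0,0,0],[0,0,0]]'

```text
time: 6.55
eef_pos: [0.5768, -0.0063, 0.0244]
orientation: [0.0, 0.998, 0.057, 0.0]
wrist_force: [-3.4, -4.8, 11.6]
gripper_width: 0.0194
gripper_force: 30.0
```

Now on the stop, with 11.6 N of upward force. Releasing and rising.

>>> jog_arm --linear '[[0,0,0],[0,0,0],[0,0,0],[0,0,0],[0,0,0],[0,0,0.5],[0,0,1],[0,0,1],[0,0,1],[0,0,1],[0,0,1],[0,0,1]]' --angular '[[0,0,0],[0,0,0],[0,0,0],[0,0,0],[0,0,0],[0,0,0],[0,0,0],[0,0,0],[0,0,0],[0,0,0],[0,0,0],[0,0,0]]' --jaw 100

```text
time: 7.55
eef_pos: [0.5765, -0.0059, 0.1881]
orientation: [-0.0, 0.998, 0.057, 0.0]
wrist_force: [0.4, -0.0, -0.4]
gripper_width: 0.0874
gripper_force: 0.0
```

>>> jog_arm --linear '[[-0.19,-0.79,0.4],[-0.19,-0.79,0.4],[-0.19,-0.79,0.4],[-0.19,-0.79,0.4],[-0.19,-0.79,0.4],[-0.19,-0.79,0.4],[-0.19,-0.79,0.2],[-0.19,-0.79,0],[-0.19,-0.79,0]]' --angular '[[0,0,1],[0,0,1],[0,0,1],[0,0,1],[0,0,1],[0,0,1],[0,0,1],[0,0,1],[0,0,1]]'

```text
time: 8.3
eef_pos: [0.5338, -0.1847, 0.2524]
orientation: [0.001, 0.899, 0.437, 0.001]
wrist_force: [0.7, 0.3, -0.9]
gripper_width: 0.0877
gripper_force: 0.0
```

>>> jog_arm --linear '[[-0.19,-0.79,0],[-0.19,-0.79,0],[-0.19,-0.79,0],[-0.19,-0.79,0],[-0.19,-0.79,0],[-0.19,-0.79,0],[-0.19,-0.79,0],[-0.19,-0.79,0],[-0.19,-0.79,0],[0,0,0],[0,0,0],[0,0,0]]' --angular '[[0,0,1],[0,0,1],[0,0,1],[0,0,1],[0,0,1],[0,0,1],[0,0,1],[0,0,1],[0,0,1],[0,0,0],[0,0,0],[0,0,0]]'

```text
time: 9.3
eef_pos: [0.4916, -0.3604, 0.2514]
orientation: [-0.0, 0.666, 0.746, 0.0]
wrist_force: [-0.1, -0.2, 0.3]
gripper_width: 0.0875
gripper_force: 0.0
```

```bash
python3 -c "
from h import *
shot('w2'); d=dict(np.load('pics/w2.npz')); print(proj(d,[[.431,-.22,.05],[.568,-.273,.09]]))"
```

```text
9.3 [ 0.4916 -0.3604  0.2514] yaw 0.114 down [ 0.001  0.001 -1.   ] [ 0.89  0.4  -0.47  1.68  0.2   1.11  0.48] [-0.1 -0.2  0.3] 0.08754106655958123
[[278.01393017  45.50038904]
 [404.82881484 110.69910685]]
```

View pics/w2.png

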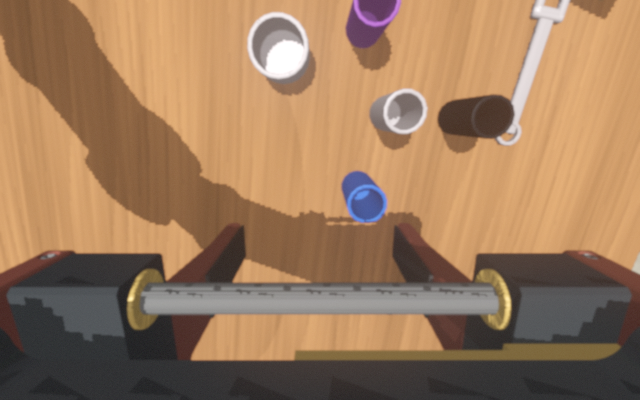

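The wide mouth is at (278,46) and the narrow grey mouth at (405,111), both within 1 px of prediction. Next, the wide cup.

>>> jog_arm --linear '[[-0.4,0.94,0],[-0.4,0.94,0],[-0.4,0.94,0],[-0.4,0.94,0],[-0.4,0.94,0],[-0.4,0.94,0],[0,0,-1],[0,0,-1],[0,0,-1],[0,0,-1],[0,0,0],[0,0,0]]' --angular '[[0,0,0],[0,0,0],[0,0,0],[0,0,0],[0,0,0],[0,0,0],[0,0,0],[0,0,0],[0,0,0],[0,0,0],[0,0,0],[0,0,0]]'

```text
time: 10.35
eef_pos: [0.4309, -0.2191, 0.1507]
orientation: [-0.001, 0.665, 0.747, -0.0]
wrist_force: [0.6, -0.7, 0.6]
gripper_width: 0.088
gripper_force: 0.0
```

>>> jog_arm --linear '[[0,0,-1],[0,0,-1],[0,0,-0.8],[0,0,-0.6],[0,0,-0.4],[0,0,-0.26],[0,0,0],[0,0,0]]' --angular '[[0,0,0],[0,0,0],[0,0,0],[0,0,0],[0,0,0],[0,0,0],[0,0,0],[0,0,0]]'

```text
time: 11.02
eef_pos: [0.432, -0.2208, 0.0503]
orientation: [0.001, 0.665, 0.746, 0.0]
wrist_force: [0.2, 0.9, -0.8]
gripper_width: 0.0883
gripper_force: 0.0
```

>>> jog_arm --linear '[[0,0,0],[0,0,0],[0,0,0],[0,0,0],[0,0,0],[0,0,0],[0,0,0]]' --angular '[[0,0,0],[0,0,0],[0,0,0],[0,0,0],[0,0,0],[0,0,0],[0,0,0]]' --jaw 0

```text
time: 11.6
eef_pos: [0.4315, -0.2209, 0.05]
orientation: [0.0, 0.666, 0.746, -0.0]
wrist_force: [-1.0, 0.6, 5.7]
gripper_width: 0.0662
gripper_force: 30.0
```

>>> jog_arm --linear '[[0,0,0.5],[0,0,1],[0,0,1],[0,0,1],[0,0,1],[0,0,1],[0,0,1],[0,0,0.5],[0,0,0]]' --angular '[[0,0,0],[0,0,0],[0,0,0],[0,0,0],[0,0,0],[0,0,0],[0,0,0],[0,0,0],[0,0,0]]'

```text
time: 12.35
eef_pos: [0.4324, -0.2211, 0.2268]
orientation: [0.002, 0.666, 0.746, 0.0]
wrist_force: [1.0, -0.2, -3.3]
gripper_width: 0.0665
gripper_force: 30.0
```

>>> jog_arm --linear '[[0.15,0.5,0],[0.29,0.94,0],[0.29,0.94,0],[0.29,0.94,0],[0.29,0.94,0],[0.29,0.94,0],[0.29,0.94,0],[0.29,0.94,0],[0.29,0.94,0],[0.29,0.94,0],[0.29,0.94,0],[0.29,0.94,0]]' --angular '[[0,0,0],[0,0,0],[0,0,0],[0,0,0],[0,0,0],[0,0,0],[0,0,0],[0,0,0],[0,0,0],[0,0,0],[0,0,0],[0,0,0]]'

```text
time: 13.35
eef_pos: [0.5137, 0.0512, 0.2225]
orientation: [-0.001, 0.665, 0.746, -0.001]
wrist_force: [0.0, -1.0, -3.2]
gripper_width: 0.0665
gripper_force: 30.0
```

>>> jog_arm --linear '[[0.29,0.94,0],[0.29,0.94,0],[0.29,0.94,0],[0.29,0.94,0],[0.29,0.94,0],[0.15,0.5,0],[0,0,0],[0,0,0]]' --angular '[[0,0,0],[0,0,0],[0,0,0],[0,0,0],[0,0,0],[0,0,0],[0,0,0],[0,0,0]]'

```text
time: 14.02
eef_pos: [0.5539, 0.1801, 0.223]
orientation: [-0.001, 0.665, 0.747, -0.001]
wrist_force: [-0.3, -1.5, -4.2]
gripper_width: 0.0668
gripper_force: 30.0
```

```bash
python3 -c "
from h import *
shot('w3')
c=camera('scene'); cv2.imwrite('pics/s2.png',c['img'][:,:,::-1])"
```

```text
14.0167 [0.5539 0.1801 0.223 ] yaw 0.116 down [-0.002 -0.001 -1.   ] [ 0.12  0.43 -0.7   1.76  0.31  1.07 -0.57] [-0.3 -1.5 -4.2] 0.06675943126496704
```

View pics/s2.png

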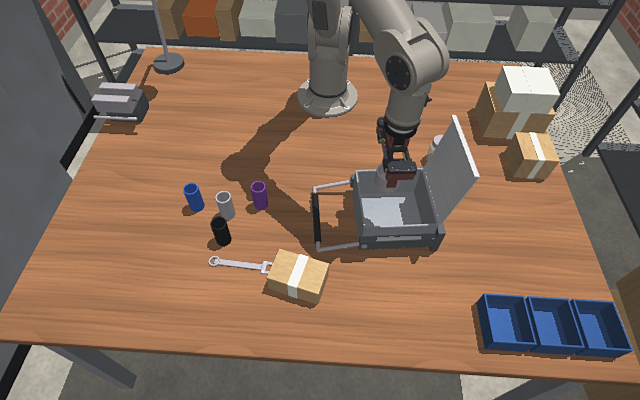

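Cup held over the bin, lid still open at (450,170), hand clear of the lid. Lowering.

>>> jog_arm --linear '[[0,0,-0.5],[0,0,-0.6],[0,0,-0.6],[0,0,-0.6],[0,0,-0.6],[0,0,-0.6],[0,0,-0.6],[0,0,-0.6],[0,0,-0.6],[0,0,-0.3],[0,0,0]]' --angular '[[0,0,0],[0,0,0],[0,0,0],[0,0,0],[0,0,0],[0,0,0],[0,0,0],[0,0,0],[0,0,0],[0,0,0],[0,0,0]]'

```text
time: 15.03
eef_pos: [0.5533, 0.1786, 0.0821]
orientation: [-0.001, 0.666, 0.746, -0.002]
wrist_force: [-0.6, 0.2, -3.7]
gripper_width: 0.0663
gripper_force: 30.0
```

```bash
python3 -c "
from h import *
c=camera('scene'); cv2.imwrite('pics/s3.png',cv2.resize(c['img'][50:270,270:500,::-1],None,fx=2.5,fy=2.5))"
```

```text
(no output)
```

View pics/s3.png

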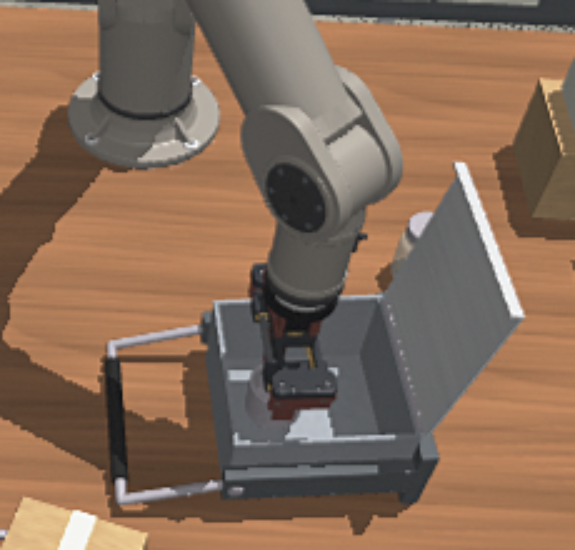

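Well clear of the lid, with the cup entering the bin. Lowering the last 28 mm gently.

>>> jog_arm --linear '[[0,0,-0.2],[0,0,-0.2],[0,0,-0.2],[0,0,-0.15],[0,0,-0.1],[0,0,-0.1],[0,0,-0.05],[0,0,0],[0,0,0]]' --angular '[[0,0,0],[0,0,0],[0,0,0],[0,0,0],[0,0,0],[0,0,0],[0,0,0],[0,0,0],[0,0,0]]'

```text
time: 15.83
eef_pos: [0.5548, 0.1804, 0.0595]
orientation: [0.0, 0.665, 0.746, 0.0]
wrist_force: [-0.2, 1.5, -2.6]
gripper_width: 0.0662
gripper_force: 30.0
```

>>> jog_arm --linear '[[0,0,-0.08],[0,0,-0.06],[0,0,0],[0,0,0]]' --angular '[[0,0,0],[0,0,0],[0,0,0],[0,0,0]]'

```text
time: 16.17
eef_pos: [0.5546, 0.1803, 0.0558]
orientation: [-0.0, 0.665, 0.746, -0.0]
wrist_force: [0.4, -0.3, -4.2]
gripper_width: 0.0667
gripper_force: 30.0
```

>>> jog_arm --linear '[[0,0,-0.05],[0,0,0],[0,0,0]]' --angular '[[0,0,0],[0,0,0],[0,0,0]]'

```text
time: 16.42
eef_pos: [0.5548, 0.1805, 0.055]
orientation: [0.0, 0.665, 0.746, 0.0]
wrist_force: [-1.9, -0.4, 1.0]
gripper_width: 0.0666
gripper_force: 30.0
```

>>> jog_arm --linear '[[0,0,0],[0,0,0],[0,0,0],[0,0,0],[0,0,0.3],[0,0,0.6],[0,0,1],[0,0,1],[0,0,1],[0,0,1],[0,0,1],[0,0,1]]' --angular '[[0,0,0],[0,0,0],[0,0,0],[0,0,0],[0,0,0],[0,0,0],[0,0,0],[0,0,0],[0,0,0],[0,0,0],[0,0,0],[0,0,0]]' --jaw 100

```text
time: 17.42
eef_pos: [0.5544, 0.1805, 0.229]
orientation: [0.0, 0.665, 0.747, 0.0]
wrist_force: [0.8, 0.3, -0.5]
gripper_width: 0.0877
gripper_force: 0.0
```

>>> jog_arm --linear '[[0,-0.5,0.6],[0.03,-0.96,0],[0.03,-0.96,0],[0.03,-0.96,0],[0.03,-0.96,0],[0.03,-0.96,0],[0.03,-0.96,0],[0.03,-0.96,0],[0.03,-0.96,0],[0.03,-0.96,0],[0.03,-0.96,0],[0.03,-0.96,0]]' --angular '[[0,0,0],[0,0,0],[0,0,0],[0,0,0],[0,0,0],[0,0,0],[0,0,0],[0,0,0],[0,0,0],[0,0,0],[0,0,0],[0,0,0]]' --jaw 68

```text
time: 18.42
eef_pos: [0.5628, -0.0971, 0.2428]
orientation: [0.0, 0.665, 0.747, 0.0]
wrist_force: [0.7, 0.4, -0.1]
gripper_width: 0.0597
gripper_force: 0.0
```

>>> jog_arm --linear '[[0.03,-0.96,0],[0.03,-0.96,0],[0.03,-0.96,0],[0.03,-0.96,0],[0.03,-0.96,0],[0.03,-0.96,0],[0.03,-0.96,0],[0,0,0],[0,0,0]]' --angular '[[0,0,0],[0,0,0],[0,0,0],[0,0,0],[0,0,0],[0,0,0],[0,0,0],[0,0,0],[0,0,0]]'

```text
time: 19.17
eef_pos: [0.5678, -0.2656, 0.2423]
orientation: [-0.0, 0.667, 0.745, 0.0]
wrist_force: [-0.4, 0.6, -0.6]
gripper_width: 0.0596
gripper_force: 0.0
```

```bash
python3 -c "
from h import *
t=camera('top'); cv2.imwrite('pics/t2.png',t['img'][:,:,::-1]);s=sense();print(s['joint_positions'].round(2),s['eef_pos'])
print('pred wide mouth',proj(t,[[.554,.18,.054]]),proj(t,[[.564,.18,.054]]))
cv2.imwrite('pics/t2c.png',cv2.resize(t['img'][130:250,190:350,::-1],None,fx=5,fy=5,interpolation=2))"
```

```text
[ 0.75  0.45 -0.57  1.64  0.26  1.12  0.23] [ 0.56814584 -0.26373609  0.24241167]
pred wide mouth [[265.773574   194.38702121]] [[265.77721504 191.04825018]]
```

View pics/t2c.png

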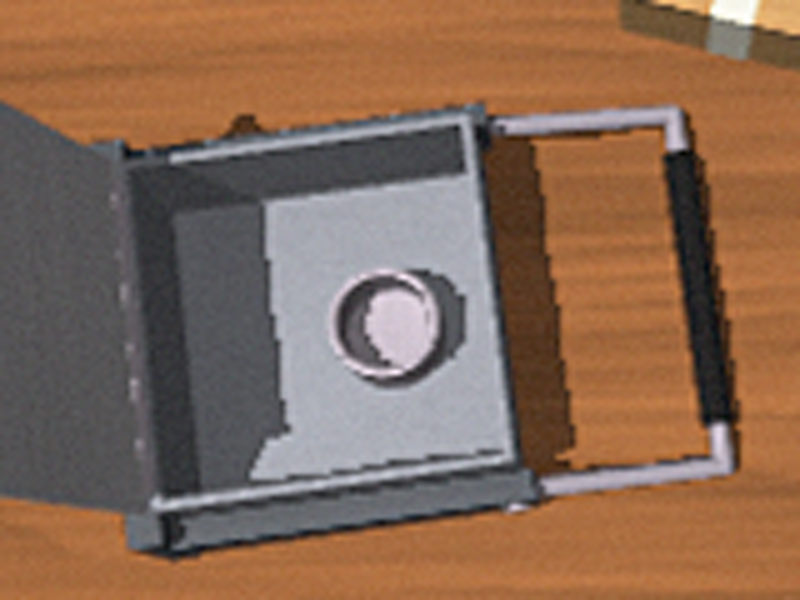

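The wide cup stands upright in the bin at crop (385,325), within about 1 px of prediction, and the pedal is down. Now grasping the narrow cup.

>>> jog_arm --linear '[[0,-0.34,0],[0,0,-1],[0,0,-1],[0,0,-1],[0,0,-0.6],[0,0,0],[0,0,0],[0,0,0]]' --angular '[[0,0,0],[0,0,0],[0,0,0],[0,0,0],[0,0,0],[0,0,0],[0,0,0],[0,0,0]]'

```text
time: 19.88
eef_pos: [0.5692, -0.2723, 0.1536]
orientation: [0.001, 0.665, 0.747, 0.0]
wrist_force: [-0.2, 0.2, 0.0]
gripper_width: 0.0597
gripper_force: 0.0
```

>>> jog_arm --linear '[[-0.02,0,-0.7],[0,0,-0.8],[0,0,-0.7],[0,0,-0.5],[0,0,-0.3],[0,0,-0.2],[0,0,0],[0,0,0]]' --angular '[[0,0,0],[0,0,0],[0,0,0],[0,0,0],[0,0,0],[0,0,0],[0,0,0],[0,0,0]]'

```text
time: 20.55
eef_pos: [0.5683, -0.2727, 0.0729]
orientation: [0.0, 0.665, 0.746, 0.0]
wrist_force: [-0.3, -1.0, 0.3]
gripper_width: 0.0595
gripper_force: 0.0
```

>>> jog_arm --linear '[[0,0,0],[0,0,0],[0,0,0],[0,0,0],[0,0,0]]' --angular '[[0,0,0],[0,0,0],[0,0,0],[0,0,0],[0,0,0]]' --jaw 0

```text
time: 20.97
eef_pos: [0.5682, -0.2728, 0.0729]
orientation: [0.001, 0.665, 0.746, 0.0]
wrist_force: [0.4, -0.2, 3.8]
gripper_width: 0.0442
gripper_force: 30.0
```

>>> jog_arm --linear '[[0,0,0.5],[0,0,1],[0,0,1],[0,0,1],[0,0,1],[0,0,1],[0,0,1],[0,0,0.7],[0,0.5,0.3],[-0.03,0.96,0],[-0.03,0.96,0],[-0.03,0.96,0]]' --angular '[[0,0,0],[0,0,0],[0,0,0],[0,0,0],[0,0,0],[0,0,0],[0,0,0],[0,0,0],[0,0,0],[0,0,0],[0,0,0],[0,0,0]]'

```text
time: 21.97
eef_pos: [0.5645, -0.186, 0.2592]
orientation: [-0.001, 0.665, 0.746, -0.0]
wrist_force: [-0.2, -0.0, -2.3]
gripper_width: 0.0444
gripper_force: 30.0
```

>>> jog_arm --linear '[[-0.03,0.96,0],[-0.03,0.96,0],[-0.03,0.96,0],[-0.03,0.96,0],[-0.03,0.96,0],[-0.03,0.96,0],[-0.03,0.96,0],[-0.03,0.96,0],[-0.03,0.96,0],[-0.03,0.96,0],[-0.03,0.96,0]]' --angular '[[0,0,0],[0,0,0],[0,0,0],[0,0,0],[0,0,0],[0,0,0],[0,0,0],[0,0,0],[0,0,0],[0,0,0],[0,0,0]]'

```text
time: 22.88
eef_pos: [0.5556, 0.0778, 0.259]
orientation: [-0.001, 0.665, 0.747, -0.001]
wrist_force: [0.4, 0.2, -2.2]
gripper_width: 0.0443
gripper_force: 30.0
```

>>> jog_arm --linear '[[-0.03,0.96,0],[-0.03,0.96,0],[-0.03,0.96,0],[-0.03,0.96,0],[0,0,0],[0,0,0]]' --angular '[[0,0,0],[0,0,0],[0,0,0],[0,0,0],[0,0,0],[0,0,0]]'

```text
time: 23.38
eef_pos: [0.5524, 0.1742, 0.2591]
orientation: [-0.001, 0.664, 0.748, -0.0]
wrist_force: [0.3, 0.1, -1.9]
gripper_width: 0.0445
gripper_force: 30.0
```

>>> jog_arm --linear '[[0.09,0.23,0],[0,0,-0.6],[0,0,-0.7],[0,0,-0.7],[0,0,-0.7],[0,0,-0.7],[0,0,-0.7],[0,0,-0.6],[0,0,0],[0,0,0],[0,0,0]]' --angular '[[0,0,0],[0,0,0],[0,0,0],[0,0,0],[0,0,0],[0,0,0],[0,0,0],[0,0,0],[0,0,0],[0,0,0],[0,0,0]]'

```text
time: 24.3
eef_pos: [0.557, 0.1775, 0.1429]
orientation: [0.0, 0.666, 0.746, 0.0]
wrist_force: [-0.9, 0.4, -1.7]
gripper_width: 0.0442
gripper_force: 30.0
```

```bash
python3 -c "
from h import *
P=[sense()['eef_pos']]
for i in range(2): camera('top'); P.append(sense()['eef_pos'])
print(np.array(P).round(4))"
```

```text
[[0.557  0.1775 0.1429]
 [0.5572 0.1777 0.1433]
 [0.5572 0.1778 0.1434]]
```

>>> jog_arm --linear '[[-0.1,0.1,0],[0,0,0],[0,0,-0.2],[0,0,-0.2],[0,0,-0.2],[0,0,-0.2],[0,0,-0.2],[0,0,-0.2],[0,0,-0.1],[0,0,0],[0,0,0]]' --angular '[[0,0,0],[0,0,0],[0,0,0],[0,0,0],[0,0,0],[0,0,0],[0,0,0],[0,0,0],[0,0,0],[0,0,0],[0,0,0]]'

```text
time: 25.32
eef_pos: [0.5539, 0.1802, 0.1095]
orientation: [-0.0, 0.665, 0.746, -0.0]
wrist_force: [0.3, 0.3, -1.1]
gripper_width: 0.044
gripper_force: 30.0
```

Inside the mouth with no contact force. On down to about 0.084.

>>> jog_arm --linear '[[0,0,-0.2],[0,0,-0.2],[0,0,-0.2],[0,0,-0.15],[0,0,-0.1],[0,0,-0.1],[0,0,0],[0,0,0]]' --angular '[[0,0,0],[0,0,0],[0,0,0],[0,0,0],[0,0,0],[0,0,0],[0,0,0],[0,0,0]]'

```text
time: 25.98
eef_pos: [0.5539, 0.1802, 0.0858]
orientation: [-0.0, 0.665, 0.746, -0.0]
wrist_force: [0.6, -0.5, -1.7]
gripper_width: 0.0443
gripper_force: 30.0
```

>>> jog_arm --linear '[[0,0,-0.05],[0,0,0],[0,0,0]]' --angular '[[0,0,0],[0,0,0],[0,0,0]]'

```text
time: 26.23
eef_pos: [0.554, 0.1802, 0.0848]
orientation: [0.0, 0.665, 0.746, 0.0]
wrist_force: [0.3, 0.4, -1.6]
gripper_width: 0.0443
gripper_force: 30.0
```

>>> jog_arm --linear '[[0,0,-0.05],[0,0,-0.03],[0,0,0],[0,0,0]]' --angular '[[0,0,0],[0,0,0],[0,0,0],[0,0,0]]'

```text
time: 26.57
eef_pos: [0.5541, 0.1802, 0.0829]
orientation: [0.0, 0.665, 0.746, 0.0]
wrist_force: [-0.5, -0.3, 0.6]
gripper_width: 0.0443
gripper_force: 30.0
```

>>> jog_arm --linear '[[0,0,0],[0,0,0],[0,0,0],[0,0,0.3],[0,0,0.6],[0,0,1],[0,0,1],[0,0,1],[0,0,1],[0,0,1],[0,0,1],[0,0,0.3]]' --angular '[[0,0,0],[0,0,0],[0,0,0],[0,0,0],[0,0,0],[0,0,0],[0,0,0],[0,0,0],[0,0,0],[0,0,0],[0,0,0],[0,0,0]]' --jaw 68

```text
time: 27.57
eef_pos: [0.5553, 0.1813, 0.2672]
orientation: [0.001, 0.665, 0.746, 0.003]
wrist_force: [0.5, 0.5, 0.5]
gripper_width: 0.0598
gripper_force: 0.0
```

>>> jog_arm --linear '[[0.05,-0.42,0],[0.05,-0.42,0],[0.05,-0.42,0],[0.05,-0.42,0],[0.05,-0.42,0],[0.05,-0.42,0],[0.05,-0.42,0],[0.05,-0.42,0],[0.05,-0.42,0]]' --angular '[[0,0,-1],[0,0,-1],[0,0,-1],[0,0,-1],[0,0,-1],[0,0,-1],[0,0,-1],[0,0,-1],[0,0,-1]]' --jaw 100

```text
time: 28.32
eef_pos: [0.5649, 0.0851, 0.2623]
orientation: [-0.0, 0.901, 0.433, -0.0]
wrist_force: [-0.1, 0.1, 0.4]
gripper_width: 0.088
gripper_force: 0.0
```

>>> jog_arm --linear '[[0.05,-0.42,0],[0.05,-0.42,0],[0.05,-0.42,0],[0.05,-0.42,0],[0.05,-0.42,0],[0.05,-0.42,0],[0.05,-0.42,0],[0.05,-0.42,0],[0.05,-0.42,0],[0,0,0],[0,0,0]]' --angular '[[0,0,-1],[0,0,-1],[0,0,-1],[0,0,-1],[0,0,-1],[0,0,-1],[0,0,-1],[0,0,-1],[0,0,-1],[0,0,0],[0,0,0]]'

```text
time: 29.23
eef_pos: [0.5762, -0.0091, 0.2623]
orientation: [0.0, 0.998, 0.058, -0.0]
wrist_force: [0.4, 0.2, 0.4]
gripper_width: 0.0878
gripper_force: 0.0
```

```bash
python3 -c "
from h import *
shot('w4')
t=camera('top');s=camera('scene')
a=cv2.resize(t['img'][140:240,190:350],None,fx=3.5,fy=3.5,interpolation=2)
b=cv2.resize(s['img'][105:265,290:490],None,fx=3.4,fy=3.4,interpolation=2)[:500]
w=cv2.imread('pics/w4.png')[:,:,::-1]; w=cv2.resize(w,(400,250))
o=np.zeros((600,800,3),np.uint8); o[:350,:440]=a[:,:440]; o[350:,:400]=w; o[:544,440:]=cv2.resize(s['img'][105:265,310:450],(360,411))[:544] if 0 else np.pad(cv2.resize(s['img'][105:265,320:460],(360,411)),((0,133),(0,0),(0,0)))
cv2.imwrite('pics/mix.png',o[:,:,::-1])"
```

```text
29.2333 [ 0.5762 -0.0091  0.2623] yaw -1.455 down [-0.001 -0.    -1.   ] [ 0.2   0.32 -0.37  1.75  0.13  1.09 -1.66] [0.4 0.2 0.4] 0.08782978950897473
```

View pics/mix.png

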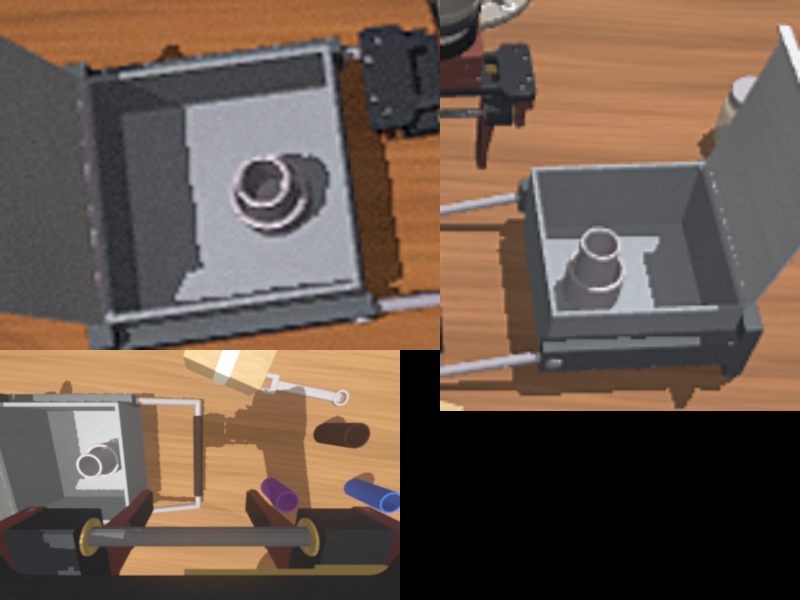

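The narrow cup stands nested upright in the wide one, and the lid is still open. Going down to the bar.

>>> jog_arm --linear '[[0.02,0.1,-1],[0,0,-1],[0,0,-1],[0,0,-1],[0,0,-1],[0,0,-1],[0,0,-1],[0,0,-0.6],[0,0,-0.5],[0,0,-0.4],[0,0,0],[0,0,0]]' --angular '[[0,0,0],[0,0,0],[0,0,0],[0,0,0],[0,0,0],[0,0,0],[0,0,0],[0,0,0],[0,0,0],[0,0,0],[0,0,0],[0,0,0]]'

```text
time: 30.38
eef_pos: [0.5771, -0.0061, 0.0503]
orientation: [-0.0, 0.998, 0.058, -0.0]
wrist_force: [0.7, 0.3, 0.1]
gripper_width: 0.0877
gripper_force: 0.0
```

>>> jog_arm --linear '[[0,0,-0.4],[0,0,-0.4],[0,0,-0.18],[0,0,0]]' --angular '[[0,0,0],[0,0,0],[0,0,0],[0,0,0]]'

```text
time: 30.72
eef_pos: [0.5761, -0.0065, 0.0245]
orientation: [0.0, 0.998, 0.057, -0.001]
wrist_force: [1.0, -0.3, -0.3]
gripper_width: 0.0878
gripper_force: 0.0
```

>>> jog_arm --linear '[[0,0,0],[0,0,0],[0,0,0],[0,0,0],[0,0,0],[0,0,0],[0,0,0],[0,0,0],[0,0,0],[0,0,0],[0,0,0],[0,0,0]]' --angular '[[0,0,0],[0,0,0],[0,0,0],[0,0,0],[0,0,0],[0,0,0],[0,0,0],[0,0,0],[0,0,0],[0,0,0],[0,0,0],[0,0,0]]' --jaw 0

```text
time: 31.72
eef_pos: [0.577, -0.0064, 0.0257]
orientation: [0.0, 0.998, 0.057, 0.0]
wrist_force: [-0.1, 0.6, 0.1]
gripper_width: 0.0192
gripper_force: 30.0
```

>>> jog_arm --linear '[[0,-0.01,0.04],[0,-0.01,0.08],[0,-0.01,0.08],[0,-0.01,0.08],[0,-0.01,0.08],[0,-0.01,0.08],[0,-0.01,0.08],[0,-0.01,0.08],[0,-0.01,0.08],[0,-0.01,0.08],[0,0,0.08],[0,0,0.08]]' --angular '[[0,0,0],[0,0,0],[0,0,0],[0,0,0],[0,0,0],[0,0,0],[0,0,0],[0,0,0],[0,0,0],[0,0,0],[0,0,0],[0,0,0]]'

```text
time: 32.72
eef_pos: [0.5772, -0.0094, 0.0491]
orientation: [0.0, 0.998, 0.057, 0.0]
wrist_force: [3.9, -3.1, -4.8]
gripper_width: 0.0193
gripper_force: 30.0
```

>>> jog_arm --linear '[[0,0,0.05],[0,0,0.05],[0,0,0.05],[0,0,0.05],[0,0,0.05],[0,0.01,0.05],[0,0.01,0.05],[0,0.01,0.05],[0,0.01,0.05],[0,0.01,0.05],[0,0.01,0.05],[0,0,0.05]]' --angular '[[0,0,0],[0,0,0],[0,0,0],[0,0,0],[0,0,0],[0,0,0],[0,0,0],[0,0,0],[0,0,0],[0,0,0],[0,0,0],[0,0,0]]'

```text
time: 33.72
eef_pos: [0.5772, -0.0092, 0.0641]
orientation: [0.001, 0.998, 0.057, 0.0]
wrist_force: [3.2, -5.1, -1.3]
gripper_width: 0.0194
gripper_force: 30.0
```

>>> jog_arm --linear '[[0,0,0.04],[0,0,0.03],[0,0,0.03],[0,0,0.03],[0,0,0.03],[0,0,0.03],[0,0,0.03],[0,0,0.03],[0,0,0.03],[0,0,0.03],[0,0,0.03],[0,0,0]]' --angular '[[0,0,0],[0,0,0],[0,0,0],[0,0,0],[0,0,0],[0,0,0],[0,0,0],[0,0,0],[0,0,0],[0,0,0],[0,0,0],[0,0,0]]'

```text
time: 34.72
eef_pos: [0.5772, -0.0085, 0.0728]
orientation: [0.001, 0.998, 0.057, 0.0]
wrist_force: [2.5, -4.5, 2.0]
gripper_width: 0.0191
gripper_force: 30.0
```

>>> jog_arm --linear '[[0,0,0.03],[0,0,0.03],[0,0,0.03],[0,0,0.03],[0,0,0.03],[0,0,0],[0,0,0]]' --angular '[[0,0,0],[0,0,0],[0,0,0],[0,0,0],[0,0,0],[0,0,0],[0,0,0]]'

```text
time: 35.3
eef_pos: [0.5771, -0.008, 0.0764]
orientation: [0.0, 0.998, 0.057, 0.0]
wrist_force: [1.1, -5.4, 3.7]
gripper_width: 0.019
gripper_force: 30.0
```

>>> jog_arm --linear '[[0,0,0.03],[0,0,0.03],[0,0,0.03],[0,0,0],[0,0,0]]' --angular '[[0,0,0],[0,0,0],[0,0,0],[0,0,0],[0,0,0]]'

```text
time: 35.72
eef_pos: [0.5771, -0.0077, 0.0785]
orientation: [0.0, 0.998, 0.057, 0.0]
wrist_force: [1.5, -5.1, 3.1]
gripper_width: 0.0192
gripper_force: 30.0
```

>>> jog_arm --linear '[[0,0,0.03],[0,0,0.03],[0,0,0.03],[0,0,0],[0,0,0]]' --angular '[[0,0,0],[0,0,0],[0,0,0],[0,0,0],[0,0,0]]'

```text
time: 36.13
eef_pos: [0.5771, -0.0073, 0.0806]
orientation: [0.0, 0.998, 0.057, 0.0]
wrist_force: [2.3, -4.2, 1.3]
gripper_width: 0.0193
gripper_force: 30.0
```

>>> jog_arm --linear '[[0,0,0.03],[0,0,0.03],[0,0,0],[0,0,0]]' --angular '[[0,0,0],[0,0,0],[0,0,0],[0,0,0]]'

```text
time: 36.47
eef_pos: [0.5769, -0.0073, 0.0808]
orientation: [-0.0, 0.998, 0.057, -0.0]
wrist_force: [5.0, -4.3, -9.2]
gripper_width: 0.0192
gripper_force: 30.0
```

```bash
python3 -c "
from h import *
s=camera('scene')
cv2.imwrite('pics/s5.png',cv2.resize(s['img'][150:260,290:460,::-1],None,fx=4.5,fy=4.5,interpolation=2))"
```

```text
(no output)
```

View pics/s5.png

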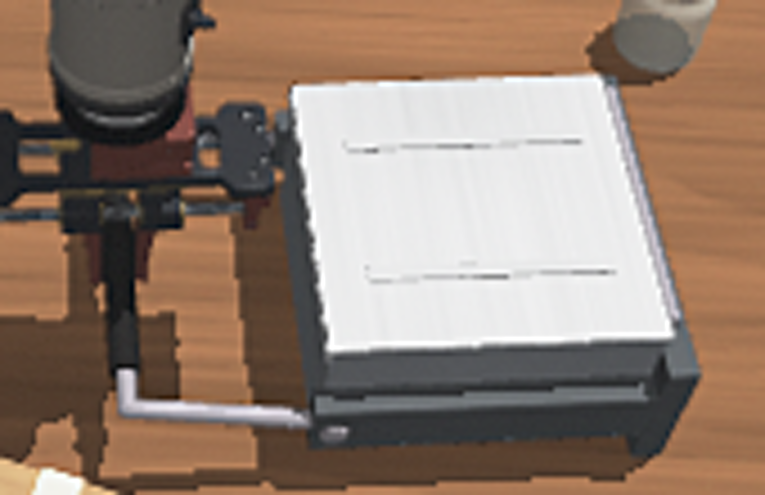

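The lid is shut and the pedal is on its upper stop (-9 N). Releasing and backing off.

>>> jog_arm --linear '[[0,0,0],[0,0,0],[0,0,0],[0,0,0],[0,0,0],[0,0,0.3],[0,0,0.8],[0,0,1],[0,0,1],[0,0,1],[0,0,1],[0,0,0]]' --angular '[[0,0,0],[0,0,0],[0,0,0],[0,0,0],[0,0,0],[0,0,0],[0,0,0],[0,0,0],[0,0,0],[0,0,0],[0,0,0],[0,0,0]]' --jaw 100

```text
time: 37.52
eef_pos: [0.5798, -0.0068, 0.2153]
orientation: [0.0, 0.998, 0.057, 0.004]
wrist_force: [0.8, -0.4, 0.7]
gripper_width: 0.0879
gripper_force: 0.0
```

```bash
python3 -c "
from h import *
s=sense(); print(s['time'],s['eef_pos'],s['wrist_force'],s['gripper_width']); print(hand_in())"
```

```text
37.5167 [ 0.57975873 -0.00677012  0.21530363] [ 0.76623776 -0.43317767  0.66861594] 0.08793424049540924
the job is handed in; nothing more can be done
None
```

I handed the job in at 37.5 s: both cups are nested upright in the bin, and I lowered the lid shut by the held pedal. I viewed 11 pictures, one over the limit of 10.

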